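# Load the pick and present the bead dish

### The job

Take the steel pick out of the clear rack and slide it fully home into the tube on the side of the aluminium bead dish, then let go of it. Then lift the dish by its bridge handle straight up, clear of the walnut stand by about 5 cm, and only then turn it a quarter turn clockwise (seen from above) over the stand, so that the pick comes round to the side of the brass stud. Keep the dish level and the steel ball inside the ring mark all the while, leave the other things alone, and finish holding the dish still up there, off the stand.

Things in the scene. Friction and masses are not known exactly. Their poses are not given: they have to be found in the camera images.
- stand: Fixed walnut offcut: square slab 200 x 200 mm, 16 mm high, with a round recess 68 mm across and 6 mm deep in its top for the dish's foot. Origin: centre of its underside. Its x axis points to the brass stud (12 mm across, 18 mm tall) on a small tongue 115 mm from the centre, on the side away from the robot.
- dish: Round aluminium dish, 128 mm across, rim 20 mm high, about 0.4 kg, its floor a 6 degree hollow cone, with a dark ring mark of 18 mm radius. Origin: centre of the flat underside, which rests on the stand's top (a round foot reaches 5 mm into the recess); z up. Tube at its +y side, bridge handle along y, counterweight at -y. At the start its y axis lies within 12 degrees of the stand's y axis.
- dish_grip (a point): Centre of the dish's bridge handle bar: straight above the dish's centre, 75 mm above its underside. The bar is 14 mm wide (along the dish's x), 16 mm tall and 130 mm long (along the dish's y), held by posts at its ends, 62 mm either side of the centre. Axes as the dish's. The space between bar and ball is about 40 mm.
- dish_mid (a point): Lowest point of the dish's floor, in the centre of the ring mark, 5 mm above the dish's underside.
- tube_mouth (a point): Centre of the open top of the tube on the dish: 85 mm from the dish's centre along its +y, 54 mm above its underside. The tube is 26 x 26 mm outside, with an upright round hole 11 mm across, 50 mm deep, chamfered 2 mm at the mouth. The tube's foot rests on the stand too, so pushing down on it gently does not tip the dish.
- ball_center (a point): Centre of a loose dark steel ball, 20 mm across, 33 g, lying in the middle of the dish.
- pick_grip (a point): Centre of the pick's handle: an upright dark steel cylinder 16 mm across and 50 mm tall with two bright bands. Below it a steel shaft 9 mm across and 45 mm long ends in a point. The pick, about 40 g, stands point down in one of the rack's two holes, its handle resting on the rack's top. z is up along it. The shaper stands 100 mm away.
- pick_shoulder (a point): Underside of the pick's handle on its axis (25 mm below the handle's centre), where the shaft begins; it meets the tube's mouth when the pick is fully home.
- rack: Clear polycarbonate rack block fixed to the work surface, 80 (x) x 180 (y) x 50 mm high, with two upright through holes 11 mm across at y = -50 and +50 mm. Origin: centre of its underside. Pick and shaper stand in either hole.
- shaper: Bystander: black shaper with a flat paddle head 34 mm wide and 60 mm tall over the rack, standing in the rack's other hole. Origin at the rack's top.
- nozzle: Bystander: white cone nozzle 28 mm across and 80 mm tall, standing loose on the work surface beyond the stand. Origin: centre of its underside.
- cartridge: Bystander: capped white cartridge 50 mm across and 200 mm tall, standing loose on the work surface on the robot's left. Origin: centre of its underside.
Mind the look-alikes: they are no part of the job. Several things have the shape of the dish; the one meant has the colours described above. Of the things shaped like the part that bears pick_grip, the dark steel one is meant.

How it is judged:
By the outcome, as a careful person would: the job done as asked, in the order asked, and still so for the second after the job is handed in, while the arm keeps its last pose, push and grip.
It also fails if it takes over 61 s, if anything falls off the work surface, if the arm or the gripper's body presses on something with over 40 N, if the wrist force passes 120 N, or if a joint passes its speed limit or range.

### The arm

A 6-joint arm with a two-finger parallel gripper is mounted at the origin on the work surface. World frame = base frame: x ahead of the robot, y to its left, z up, the work surface at z = 0. Lengths are in mm, angles in rad, forces in N, time in s.
With the tool pointing down it reaches from about 350 to 875 mm from the base axis. Payload 4.2 kg.
Tool frame: the origin (TCP) lies midway between the tips of the shut fingers; the grasp point (between the pads) lies 19 mm behind it (bot.pinch_z is the distance from the TCP to the grasp point, in mm); z points along the fingers, y is the direction in which the jaws open and shut (so a half turn about z gives the same grasp; the last joint's range is limited). The gripper opens to 87 mm and grips with 3 to 60 N. Pads are 19 mm wide; open, the fingers measure 117 mm over their backs; the gripper's body (75 mm by 190 mm) begins 51 mm behind the grasp point.
Start: joints at [1.508, 0.385, 0.008, 0, -1.194, -0.259], TCP at [197.639, 592.906, 222.55] pointing down, gripper open.
Joint ranges: [-3.14, 3.14], [-1.21, 2.06], [-1.07, 1.41], [-3.16, 2.05], [-2.99, -0.16], [-3.1, 3.1]. Speed limits (rad/s): [2.79, 2.79, 3.14, 3.14, 3.14, 3.14].

### API

Orientations are given as [roll, pitch, yaw] about the fixed x, y, z axes, in that order (R = Rz(yaw) Ry(pitch) Rx(roll)).
In Python, from bench import bot gives the robot as it stands.
- The arm moves only by the tool apply_moves, never from a script. Its argument "targets" is a list of rows, each a list of 7 numbers: the shift along the world's x, y, z in units of 0.25 m (1.0 is 0.25 m), then the turn, a rotation vector about the world's x, y, z in units of 180 degrees (1.0 is 180 degrees), then the gripper command: -1 is fully open, 1 is shut, values between are in proportion. In form: [[tx, ty, tz, wx, wy, wz, gripper], ...]. A call has 1 to 8 rows; each row shifts and turns the commanded pose from where the row before left it; what a row does not reach is not made up. A row lasts 1/12 s, in which the tool goes at most 41.7 mm and 7.16 degrees, less where a joint would pass 70% of its speed; a pose out of reach is approached as far as the arm can. A call with a number of a shift or a turn outside -1 to 1 is refused whole. A call with a gripper value outside its range is refused whole. The fingers move at their own pace and stop on an object; "newtons" is the grip in N (left out, the last holds). Time passes only in rows, so rows that do not move let the fingers close. It gives the time, the measured TCP pose, the force and the opening at its end, in the units of the state.
- bot.sense(): the state, without advancing time (a new reading comes with each control period).
- bot.read_camera(name): name is "side" or "top" or "wrist"; returns a dict with "image" (480x640x3 uint8, blue, green, red), "z_map" (480x640 float32, mm along the optical axis (not along the pixel's ray), 0 where there is no reading), "fov_y" (degrees; the focal length in pixels is half the picture's height over the tangent of half this angle, whatever the lens; pixels are square), "cx", "cy" (the principal point, pixels), "k1" (the pictures are not rectified: a ray, as slopes to the right and down, at radius r is drawn at 1 + k1 r^2 times it, then the intrinsics apply), "R" (3x3) and "t" (3): a world point X has camera coordinates R X + t. Camera axes: x right, y down, z forward; pixel columns grow to the right and rows downward; lengths in mm; the calibration is good to about 2 mm. A picture is of the moment at which its call begins.
- bot.hand_in(): hands the job in, once; it reports no verdict.
The state is a dict: "time_s": time; "joint_positions": joint angles; "qd": joint speeds; "effort": joint torques, N m; "eef_pos": TCP position; "eef_rot": TCP orientation; "force": force on the tool from outside, world axes, zero at the start; "wrist_torque": the same for the moment, N m; "gripper_width": finger opening in mm.
Only numpy, scipy, OpenCV 4.12 (cv2) and the standard library are available. Lean on these libraries where they do the work, as an engineer would, in place of code of your own. Each camera call takes 0.05 s, during which the arm holds its last target. There are 200 camera calls.

## Working session

There is one attempt and no reset: what is moved stays moved. The work goes in short steps, Python scripts to look and compute and a tool call to move; the robot and the scene stay as the last step left them, time stands still between calls to the robot, and variables do not carry over. Pictures are saved under pics/ and viewed, about 8 in all and at most 12, crops included, and the job is handed in when it is done.

Besides the shell and the picture viewer there is one more tool, called after "Call:" as name(argument=value, ...), one argument or row to a line, values as JSON. apply_moves: Moves the arm, as the interface text tells. Shifts and turns lie within -1 to 1; 1 stands for 0.25 m of shift or 180 degrees of turn. Its arguments: {"type":"object","properties":{"targets":{"type":"array","items":{"type":"array","items":{"type":"number","minimum":-1,"maximum":1}}},"newtons":{"type":"number"}},"required":["targets"]}

```bash
mkdir -p pics; cat > h.py <<'E'
import numpy as np,cv2
from bench import bot
def cam(n):
    d=bot.read_camera(n); np.savez(f'{n}.npz',**d); return d
def load(n): return dict(np.load(f'{n}.npz'))
def K(d):
    f=240/np.tan(np.radians(float(d['fov_y']))/2)
    return np.array([[f,0,d['cx']],[0,f,d['cy']],[0,0,1.]]),np.array([float(d['k1']),0,0,0,0])
def ray(d,u,v):
    k,c=K(d); p=cv2.undistortPoints(np.array([[[u,v]]],float),k,c)[0,0]
    return np.array([p[0],p[1],1])
def onz(d,u,v,z):
    r=d['R'].T@ray(d,u,v); o=-d['R'].T@d['t']; return o+r*(z-o[2])/r[2]
def dep(d,u,v):
    return d['R'].T@(ray(d,u,v)*d['z_map'][int(v),int(u)]-d['t'])
def proj(d,X):
    k,c=K(d); return cv2.projectPoints(np.array(X,float).reshape(-1,1,3),cv2.Rodrigues(d['R'])[0],d['t'],k,c)[0][:,0]
def cloud(d):
    v,u=np.mgrid[:480,:640]; k,c=K(d)
    p=cv2.undistortPoints(np.stack([u,v],-1).reshape(-1,1,2).astype(float),k,c)[:,0]
    X=np.c_[p,np.ones(len(p))]*d['z_map'].reshape(-1,1)-d['t']
    return (X@d['R']).reshape(480,640,3)
E
python3 - <<'E'
from h import *
for n in('top','side'):
    d=cam(n); cv2.imwrite(f'pics/{n}0.png',d['image']); print(n,d['fov_y'],d['k1'],(-d['R'].T@d['t']).round(),d['R'].round(2).tolist())
print(bot.sense())
E
```

```text
top 56.06087540349267 -0.03541662239306821 [497. 227. 903.] [[-0.02, -1.0, 0.02], [-0.99, 0.01, -0.16], [0.16, -0.02, -0.99]]
side 42.53098539732145 0.06313447601067539 [1128.  991.  777.] [[-0.83, 0.56, -0.02], [0.35, 0.48, -0.8], [-0.44, -0.67, -0.6]]
{'time_s': 0.1, 'joint_positions': array([ 1.50756800e+00,  3.85430718e-01,  6.77847310e-03, -4.03344838e-04,
       -1.19399216e+00, -2.58597731e-01]), 'qd': array([-0.00120805, -0.00372935,  0.00460885,  0.00221451,  0.0025482 ,
        0.00219517]), 'effort': array([ 7.18930023e-04, -3.91692603e+01,  1.87935805e+01,  4.23188701e+00,
        1.34372167e-02, -7.08687526e-05]), 'eef_pos': array([197.51209445, 592.41365125, 221.60948168]), 'eef_rot': array([ 3.13971015e+00, -1.10296267e-04, -3.21974707e-01]), 'force': array([-0.04445239, -0.22705986, -0.77198789]), 'wrist_torque': array([-0.01449069,  0.02086574, -0.03895208]), 'gripper_width': 86.69302153932843}
```

View pics/top0.png

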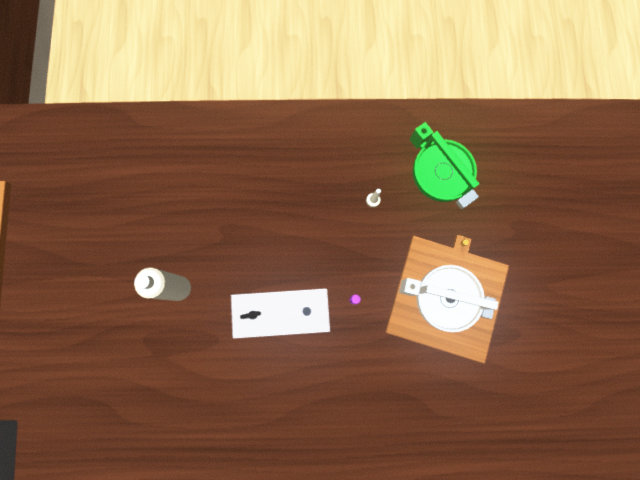

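View pics/side0.png

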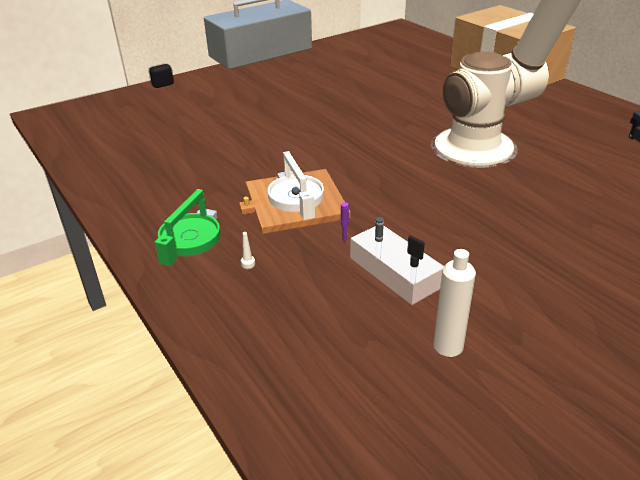

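```bash
python3 - <<'E'
from h import *
d=load('top'); im=d['image']
a=cv2.resize(im[230:370,380:520],(560,560),interpolation=cv2.INTER_CUBIC)
s=load('side')['image']
b=cv2.resize(s[205:275,335:405],(240,240),interpolation=cv2.INTER_CUBIC)
c=cv2.resize(im[280:340,276:336],(240,240),interpolation=cv2.INTER_CUBIC)
out=np.zeros((560,800,3),np.uint8); out[:,:560]=a; out[:240,560:]=c; out[250:490,560:]=b
cv2.imwrite('pics/crop0.png',out)
C=cloud(d)
for n,u,v in [('pick',306,311),('tube',411,283),('bar',455,293),('slab',400,330),('rack',280,320),('bar2',430,290),('bar3',490,303)]: print(n,C[v,u].round(1))
S=load('side');CS=cloud(S)
for n,u,v in [('picktop',379,220),('pickmid',379,232),('bar',294,165),('tube',307,200)]: print('side',n,CS[v,u].round(1))
E
```

```text
pick [498.5 233.3  96.8]
tube [546.4  37.7  67.5]
bar [525.3 -34.   97.6]
slab [458.7  52.   16.4]
rack [482.8 282.4  47.9]
bar2 [531.5  10.9  97.3]
bar3 [506.2 -97.1  95.7]
side picktop [499.7 235.5 100. ]
side pickmid [498.7 235.8  71.3]
side bar [517.2 -44.8  98.2]
side tube [543.7  46.7  64. ]
```

View pics/crop0.png

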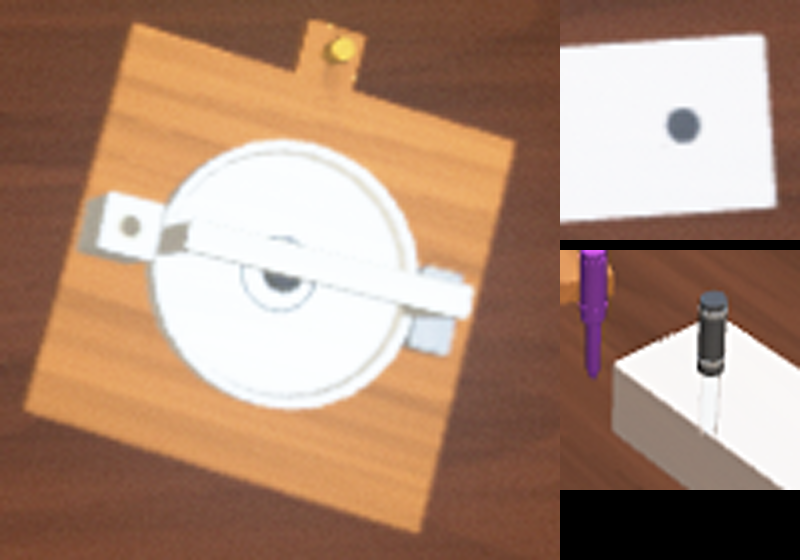

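```bash
python3 - <<'E'
from h import *
d=load('top'); P=lambda x,y,x0=380,y0=230:(x0+(x+.5)/4-.5,y0+(y+.5)/4-.5)
pk=onz(d,*P(684-560,125,276,280),100);print('pick',pk)
t=onz(d,*P(130,227),70);print('tube',t)
a=onz(d,*P(188,233),99);b=onz(d,*P(471,300),99);print('bar',a,b,(a+b)/2,np.linalg.norm(a-b),np.degrees(np.arctan2(-(a-b)[0],(a-b)[1])))
g=onz(d,*P(284,274),36);print('dish rim c',g, 'tube yaw',np.degrees(np.arctan2(-(t-g)[0],(t-g)[1])),np.linalg.norm(t-g))
st=onz(d,*P(342,48),34);cs=[onz(d,*P(*p),16) for p in[(133,22),(515,142),(420,533),(24,410)]];print('stud',st,'stand',np.mean(cs,0))
cl=cloud(d)
for n in('top','side'):
    q=load(n);Q=cloud(q)
    m=(abs(Q[...,0]-520)<90)&(abs(Q[...,1]+40)<90)&(Q[...,2]>93)&(Q[...,2]<104)
    X=Q[m][:,:2];c,(w,h),ang=cv2.minAreaRect(X.astype(np.float32));print(n,'bar',c,w,h,ang)
    m=(np.hypot(Q[...,0]-499,Q[...,1]-234)<15)&(Q[...,2]>97);print('pick',np.median(Q[m],0),m.sum())
    k=proj(q,[[*pk[:2],100],t]);print(k)
print(bot.sense()['eef_pos'],bot.pinch_z)
w=cam('wrist');print((-w['R'].T@w['t']),w['R'].round(2).tolist(),w['fov_y'])
E
```

```text
pick [498.69843516 232.1494791  100.        ]
tube [539.96200397  36.51652233  70.        ]
bar [535.32948151  17.18909439  99.        ] [ 503.03528922 -108.97504454   99.        ] [519.18238537 -45.89297507  99.        ] 130.2317350349388 -14.357705328352946
dish rim c [517.77852559 -44.80151024  36.        ] tube yaw -15.258944057553883 90.8885533668509
stud [627.60489525 -81.31554001  34.        ] stand [518.55342161 -46.19468133  16.        ]
top bar (518.4273681640625, -45.45085906982422) 130.45315551757812 14.123148918151855 74.72235870361328
pick [497.40786532 227.23308223 903.01254637] 1301
[[306.625 310.875]
 [412.125 286.375]]
side bar (516.7576904296875, -46.32470703125) 136.138916015625 14.72755241394043 74.85704040527344
pick [497.68231604 234.51692365  99.88785887] 38
[[378.34924721 219.01986664]
 [305.77745731 194.96307278]]
[197.51209445 592.41365125 221.60948168] 18.700000000000003
[263.74797983 572.16513821 383.17193541] [[-0.32, -0.95, 0.0], [-0.92, 0.31, 0.25], [-0.24, 0.08, -0.97]] 67.98716555295825
```

Candidates are a green dish at (445,170) and an aluminium dish at (451,298) on the walnut stand, so I take the aluminium one. For the pick there is a purple one at (356,299) and a dark steel one with bright bands at (307,311) in the rack, so I take the steel one. The crop confirms both, and shows the tube on the left (+y) and the stud ahead. I'll move above the pick with the jaws across the bar direction.

Call:
apply_moves(
  targets=[
    [0.057,-0.068,-0.011,0,0,-0.023,-1],
    [0.057,-0.068,-0.011,0,0,-0.023,-1],
    [0.057,-0.068,-0.011,0,0,-0.023,-1],
    [0.057,-0.068,-0.011,0,0,-0.023,-1],
    [0.057,-0.068,-0.011,0,0,-0.023,-1],
    [0.057,-0.068,-0.011,0,0,-0.023,-1],
    [0.057,-0.068,-0.011,0,0,-0.023,-1],
  ],
  newtons=20,
)

```text
time_s: 0.73
eef_pos: [297.9, 472.8, 202.9]
eef_rot: [3.141, -0.0, -0.831]
force: [1.1, 0.2, 0.1]
gripper_width: 87.0
```

Call:
apply_moves(
  targets=[
    [0.057,-0.068,-0.011,0,0,-0.023,-1],
    [0.057,-0.068,-0.011,0,0,-0.023,-1],
    [0.057,-0.068,-0.011,0,0,-0.023,-1],
    [0.057,-0.068,-0.011,0,0,-0.023,-1],
    [0.057,-0.068,-0.011,0,0,-0.023,-1],
    [0.057,-0.068,-0.011,0,0,-0.023,-1],
    [0.057,-0.068,-0.011,0,0,-0.023,-1],
  ],
)

```text
time_s: 1.32
eef_pos: [397.6, 353.9, 183.7]
eef_rot: [3.141, -0.0, -1.337]
force: [0.1, -0.2, -1.4]
gripper_width: 87.1
```

Call:
apply_moves(
  targets=[
    [0.057,-0.068,-0.011,0,0,-0.023,-1],
    [0.057,-0.068,-0.011,0,0,-0.023,-1],
    [0.057,-0.068,-0.011,0,0,-0.023,-1],
    [0.057,-0.068,-0.011,0,0,-0.023,-1],
    [0.057,-0.068,-0.011,0,0,-0.023,-1],
    [0.057,-0.068,-0.011,0,0,-0.023,-1],
    [0.057,-0.068,-0.011,0,0,-0.023,-1],
    [0,0,0,0,0,0,-1],
  ],
)

```text
time_s: 1.98
eef_pos: [497.9, 233.3, 163.8]
eef_rot: [3.141, -0.002, -1.845]
force: [0.4, 0.2, -0.1]
gripper_width: 87.1
```

```bash
python3 - <<'E'
from h import *
s=bot.sense();print(s['eef_pos'],np.degrees(s['eef_rot']),s['joint_positions'],s['force'])
w=cam('wrist');cv2.imwrite('pics/w1.png',w['image']);print(-w['R'].T@w['t'],proj(w,[[498.7,232.5,100],[540,36.5,70]]))
E
```

```text
[497.94136104 233.31488825 163.75988837] [ 1.79940239e+02 -1.08949805e-01 -1.05701774e+02] [ 7.33114462e-01  3.09757738e-01 -2.62492236e-01  1.59441298e-04
 -1.00071101e+00 -1.00724930e+00] [ 0.39765246  0.20796359 -0.10648256]
[479.98995196 168.29170037 325.48842027] [[319.90403271 252.55572476]
 [176.46535645 -24.15810128]]
```

View pics/w1.png

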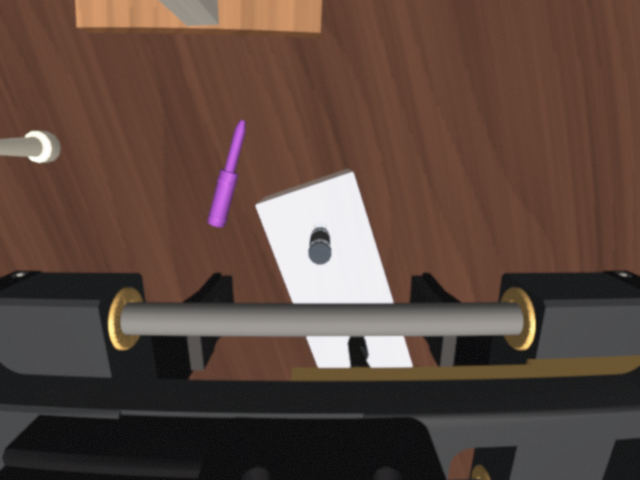

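The wrist view shows the steel pick's top at (319.5,252.5), against a predicted (319.9,252.6), centred between the fingers. I'll descend and grip.

Call:
apply_moves(
  targets=[
    [0.003,-0.003,-0.07,0,0,0.005,-1],
    [0,0,-0.07,0,0,0,-1],
    [0,0,-0.07,0,0,0,-1],
    [0,0,-0.07,0,0,0,-1],
    [0,0,-0.07,0,0,0,-1],
    [0,0,-0.06,0,0,0,-1],
    [0,0,0,0,0,0,-1],
  ],
)

```text
time_s: 2.62
eef_pos: [495.2, 234.5, 59.3]
eef_rot: [3.137, -0.005, -1.822]
force: [-1.5, 1.0, 0.2]
gripper_width: 86.5
```

Call:
apply_moves(
  targets=[
    [0,0,0,0,0,0,1],
    [0,0,0,0,0,0,1],
    [0,0,0,0,0,0,1],
    [0,0,0,0,0,0,1],
    [0,0,0,0,0,0,1],
    [0,0,0,0,0,0,1],
    [0,0,0,0,0,0,1],
  ],
  newtons=25,
)

```text
time_s: 3.2
eef_pos: [497.8, 235.2, 62.7]
eef_rot: [-3.141, 0.001, -1.824]
force: [-0.1, 0.8, -0.6]
gripper_width: 48.3
```

Call:
apply_moves(
  targets=[
    [0,0,0,0,0,0,1],
    [0,0,0,0,0,0,1],
    [0,0,0,0,0,0,1],
    [0,0,0,0,0,0,1],
    [0,0,0,0,0,0,1],
    [0,0,0,0,0,0,1],
    [0,0,0,0,0,0,1],
    [0,0,0,0,0,0,1],
  ],
)

```text
time_s: 3.87
eef_pos: [498.2, 235.2, 62.4]
eef_rot: [-3.141, 0.0, -1.823]
force: [3.7, -1.1, -1.1]
gripper_width: 15.6
```

Call:
apply_moves(
  targets=[
    [0,0,0,0,0,0,1],
    [0,0,0,0,0,0,1],
    [0,0,0,0,0,0,1],
    [0,0,0,0,0,0,1],
  ],
)

```text
time_s: 4.2
eef_pos: [498.1, 235.2, 62.4]
eef_rot: [-3.141, 0.0, -1.823]
force: [3.7, -1.6, -1.2]
gripper_width: 15.0
```

Call:
apply_moves(
  targets=[
    [0,0,0.04,0,0,0,1],
    [0,0,0.06,0,0,0,1],
    [0,0,0.06,0,0,0,1],
    [0,0,0.08,0,0,0,1],
    [0,0,0.08,0,0,0,1],
    [0,0,0.08,0,0,0,1],
    [0,0,0.04,0,0,0,1],
    [0,0,0,0,0,0,1],
  ],
)

```text
time_s: 4.87
eef_pos: [498.1, 236.0, 174.6]
eef_rot: [-3.14, 0.004, -1.823]
force: [-0.5, -0.5, -0.5]
gripper_width: 15.1
```

```bash
python3 - <<'E'
from h import *
s=bot.sense();print(s['eef_pos'],np.degrees(s['eef_rot']),s['force'],s['gripper_width'])
w=cam('wrist');T=s['eef_pos'];print(proj(w,[T,[T[0],T[1],T[2]+38]]),proj(w,[[540,36.5,70]]))
d=cam('side');u,v=proj(d,[T])[0].astype(int);print(u,v)
b=cv2.resize(d['image'][v-50:v+80,u-50:u+50],(400,520),interpolation=cv2.INTER_CUBIC)
a=cv2.resize(w['image'][100:360,220:420],(400,520),interpolation=cv2.INTER_CUBIC)
cv2.imwrite('pics/c2.png',np.hstack([a,b]))
E
```

```text
[498.06473138 236.0319284  174.5633246 ] [-179.88335991    0.20414054 -104.45674257] [-0.4935105  -0.46664054 -0.46033639] 15.06628325979911
[[321.56960731 290.82463404]
 [321.46357914 329.46357242]] [[187.10098527 -26.01464177]]
381 186
```

View pics/c2.png

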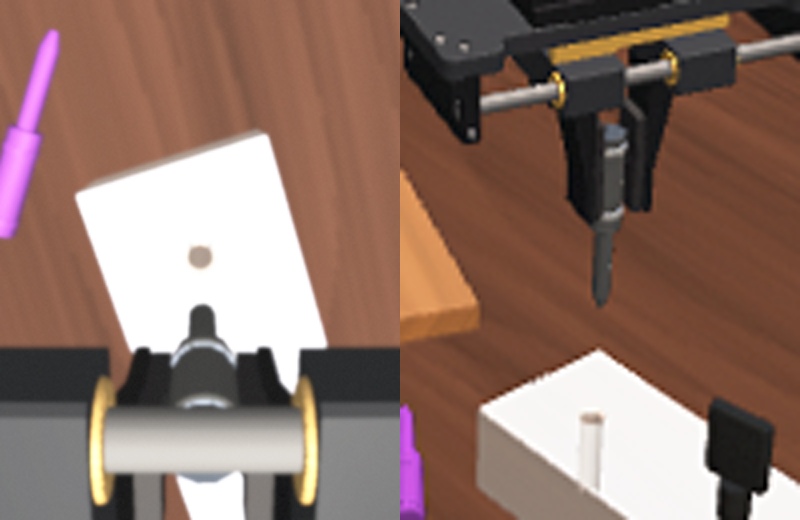

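```bash
python3 - <<'E'
from h import *
w=load('wrist');d=load('side')
k,c=K(d)
side=lambda x,y:((331)+(x-400+.5)/4-.5,136+(y+.5)/4-.5)
wr=lambda x,y:(220+(x+.5)/2-.5,100+(y+.5)/2-.5)
def tri(a,b):
    A=[];B=[]
    for q,p in((w,a),(d,b)):
        r=q['R'].T@ray(q,*p);r/=np.linalg.norm(r);M=np.eye(3)-np.outer(r,r);A.append(M);B.append(M@(-q['R'].T@q['t']))
    return np.linalg.solve(sum(A),sum(B))
print('tip',tri(wr(202,306),side(600,303)))
print('hole',onz(w,*wr(200,257),50), onz(d,*side(592,418),50))
T=np.array([498.1,233,0])
for x,y in((498.1,236),(498.1,233.5)):
  X=[[x,y,z] for z in (193.3+20,193.3-30,193.3-75)]
  ps=proj(d,X);pw=proj(w,X)
  print(((ps-[331,136])*4+[400,0]).round(), ((pw-[220,100])*2).round())
E
```

```text
tip [497.15345765 234.32930283 118.16236731]
hole [498.9640003  232.97858212  50.        ] [497.34430948 234.10891977  50.        ]
[[605. 129.]
 [600. 223.]
 [597. 304.]] [[203. 461.]
 [203. 365.]
 [203. 312.]]
[[601. 127.]
 [597. 221.]
 [593. 301.]] [[199. 449.]
 [201. 356.]
 [201. 305.]]
```

The pick hangs upright (tip near (497.5,234.3,118)), about 2 mm to −y of the TCP. I'll move it over the tube.

Call:
apply_moves(
  targets=[
    [0.021,-0.098,0,0,0,0,1],
    [0.021,-0.098,0,0,0,0,1],
    [0.021,-0.098,0,0,0,0,1],
    [0.021,-0.098,0,0,0,0,1],
    [0.021,-0.098,0,0,0,0,1],
    [0.021,-0.098,0,0,0,0,1],
    [0.021,-0.098,0,0,0,0,1],
    [0.021,-0.098,0,0,0,0,1],
  ],
)

```text
time_s: 5.63
eef_pos: [538.4, 37.8, 170.2]
eef_rot: [3.138, -0.002, -1.824]
force: [0.3, -0.5, -0.9]
gripper_width: 15.3
```

Call:
apply_moves(
  targets=[
    [0,0,-0.04,0,0,0,1],
    [0,0,-0.04,0,0,0,1],
    [0,0,-0.04,0,0,0,1],
    [0,0,-0.02,0,0,0,1],
    [0,0,0,0,0,0,1],
    [0,0,0,0,0,0,1],
  ],
)

```text
time_s: 6.13
eef_pos: [539.3, 39.8, 136.6]
eef_rot: [3.14, -0.001, -1.822]
force: [0.9, 0.4, 0.0]
gripper_width: 15.1
```

```bash
python3 - <<'E'
from h import *
s=bot.sense();print(s['eef_pos'],np.degrees(s['eef_rot']),s['force'],s['gripper_width'])
w=cam('wrist');d=cam('side')
T=s['eef_pos'];P=T+[-.2,-2,-57.5]
print('wrist tip,hole',proj(w,[P,[540,36.5,70]]),'side',proj(d,[P,[540,36.5,70]]))
b=cv2.resize(d['image'][120:250,255:355],(400,520),interpolation=cv2.INTER_CUBIC)
a=cv2.resize(w['image'][150:280,270:370],(400,520),interpolation=cv2.INTER_CUBIC)
cv2.imwrite('pics/c3.png',np.hstack([a,b]))
E
```

```text
[539.30191616  39.84519234 136.60487763] [ 1.79932117e+02 -5.50394707e-02 -1.04393644e+02] [0.86824132 0.37694586 0.0092032 ] 15.119351408584782
wrist tip,hole [[320.94372239 253.14151306]
 [319.13050448 247.66869948]] side [[306.30255536 191.48266333]
 [305.75837692 194.9653106 ]]
```

View pics/c3.png

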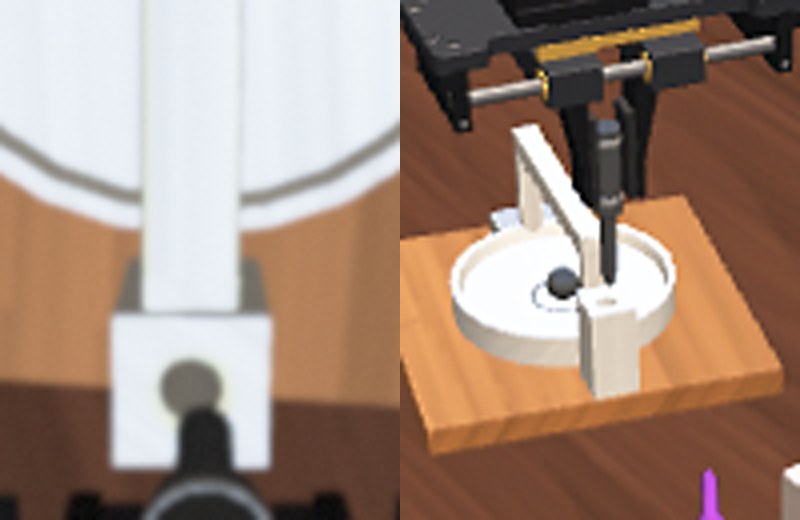

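```bash
python3 - <<'E'
from h import *
w=load('wrist');d=load('side')
side=lambda x,y:(255+(x-400+.5)/4-.5,120+(y+.5)/4-.5)
wr=lambda x,y:(270+(x+.5)/4-.5,150+(y+.5)/4-.5)
print('hole',onz(w,*wr(191,389),70),onz(d,*side(607,302),70))
for z in(78,79,80.5): print('tip',onz(w,*wr(205,406),z),onz(d,*side(609.5,281),z))
E
```

```text
hole [540.99498802  35.67714628  70.        ] [539.27705395  37.81205436  70.        ]
tip [538.88915715  36.84082846  78.        ] [533.4233674   31.77228865  78.        ]
tip [538.8163934   36.55675177  79.        ] [534.27518803  33.14517338  79.        ]
tip [538.70724777  36.13063672  80.5       ] [535.55291899  35.20450046  80.5       ]
```

Call:
apply_moves(
  targets=[
    [0.006,-0.003,0,0,0,0,1],
    [0,0,-0.02,0,0,0,1],
    [0,0,-0.02,0,0,0,1],
    [0,0,-0.02,0,0,0,1],
    [0,0,-0.02,0,0,0,1],
    [0,0,0,0,0,0,1],
  ],
)

```text
time_s: 6.73
eef_pos: [540.3, 38.1, 115.8]
eef_rot: [3.139, -0.001, -1.824]
force: [-0.2, -0.5, -0.0]
gripper_width: 15.2
```

```bash
python3 - <<'E'
from h import *
s=bot.sense();print(s['eef_pos'],np.degrees(s['eef_rot']),s['force'],s['wrist_torque'])
w=cam('wrist');d=cam('side')
b=cv2.resize(d['image'][120:250,255:355],(400,520),interpolation=cv2.INTER_CUBIC)
a=cv2.resize(w['image'][150:280,270:370],(400,520),interpolation=cv2.INTER_CUBIC)
cv2.imwrite('pics/c4.png',np.hstack([a,b]))
E
```

```text
[540.26956172  38.14381845 115.80694088] [ 1.79867786e+02 -7.10209198e-02 -1.04498769e+02] [-0.15550243 -0.4955193  -0.01094001] [ 0.07918217 -0.10550109  0.04193521]
```

View pics/c4.png

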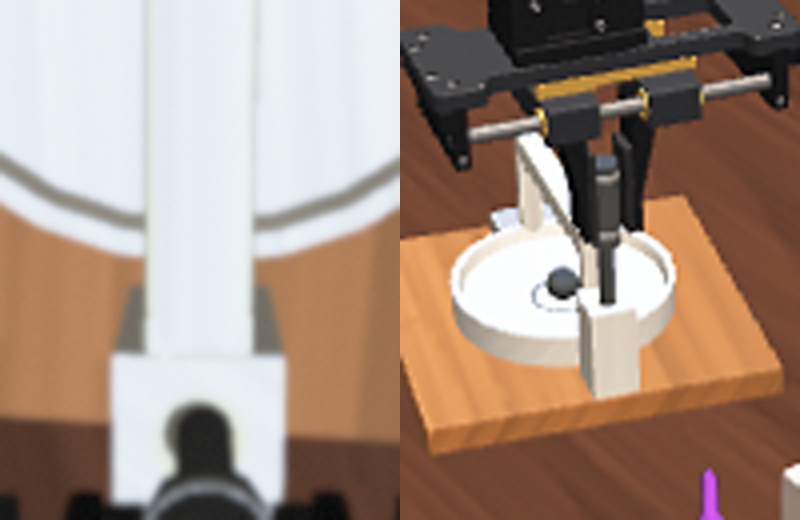

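The pick is inside the hole with no contact force. The shaft sits about 1 mm to the right of the hole centre in the wrist view (hole at x≈200, shaft at x≈206 in the crop), so I'll correct +x and continue.

Call:
apply_moves(
  targets=[
    [0.003,-0.001,0,0,0,0,1],
    [0,0,-0.02,0,0,0,1],
    [0,0,-0.02,0,0,0,1],
    [0,0,-0.02,0,0,0,1],
    [0,0,-0.02,0,0,0,1],
    [0,0,0,0,0,0,1],
  ],
)

```text
time_s: 7.33
eef_pos: [541.1, 38.0, 95.9]
eef_rot: [3.139, -0.001, -1.824]
force: [-0.1, -1.1, -0.5]
gripper_width: 15.2
```

Call:
apply_moves(
  targets=[
    [0,0,-0.01,0,0,0,1],
    [0,0,-0.01,0,0,0,1],
    [0,0,-0.01,0,0,0,1],
    [0,0,0,0,0,0,1],
  ],
)

```text
time_s: 7.67
eef_pos: [541.6, 38.1, 89.3]
eef_rot: [3.141, -0.0, -1.824]
force: [0.5, 0.1, -0.7]
gripper_width: 15.4
```

Call:
apply_moves(
  targets=[
    [0,0,-0.006,0,0,0,1],
    [0,0,-0.006,0,0,0,1],
    [0,0,-0.006,0,0,0,1],
    [0,0,0,0,0,0,1],
  ],
)

```text
time_s: 8.0
eef_pos: [541.7, 38.1, 85.0]
eef_rot: [3.141, -0.0, -1.824]
force: [-0.1, 0.3, -0.3]
gripper_width: 15.3
```

Call:
apply_moves(
  targets=[
    [0,0,-0.005,0,0,0,1],
    [0,0,-0.005,0,0,0,1],
    [0,0,0,0,0,0,1],
  ],
)

```text
time_s: 8.25
eef_pos: [541.7, 38.1, 82.5]
eef_rot: [3.141, -0.0, -1.824]
force: [0.7, 0.8, -0.2]
gripper_width: 15.2
```

Call:
apply_moves(
  targets=[
    [0,0,-0.004,0,0,0,1],
    [0,0,0,0,0,0,1],
  ],
)

```text
time_s: 8.42
eef_pos: [542.0, 38.2, 82.2]
eef_rot: [-3.141, -0.0, -1.823]
force: [-1.0, 0.6, 1.9]
gripper_width: 15.6
```

Call:
apply_moves(
  targets=[
    [0,0,-0.004,0,0,0,1],
    [0,0,0,0,0,0,1],
  ],
)

```text
time_s: 8.58
eef_pos: [542.0, 38.2, 82.1]
eef_rot: [-3.141, -0.0, -1.823]
force: [-2.6, 0.1, 8.6]
gripper_width: 15.5
```

The shoulder met the mouth at TCP z 82.2, against a predicted 82.4. I'll release, rise and check.

Call:
apply_moves(
  targets=[
    [0,0,0.003,0,0,0,0.6],
    [0,0,0,0,0,0,0.4],
    [0,0,0,0,0,0,0],
    [0,0,0,0,0,0,0],
    [0,0,0,0,0,0,0],
    [0,0,0,0,0,0,0],
    [0,0,0,0,0,0,0],
    [0,0,0,0,0,0,0],
  ],
)

```text
time_s: 9.25
eef_pos: [541.9, 38.2, 81.5]
eef_rot: [3.141, -0.0, -1.823]
force: [-0.4, 0.1, 0.4]
gripper_width: 42.7
```

Call:
apply_moves(
  targets=[
    [0,0,0.03,0,0,0,0],
    [0,0,0.05,0,0,0,0],
    [0,0,0.05,0,0,0,0],
    [0,0,0.05,0,0,0,0],
    [0,0,0.05,0,0,0,0],
    [0,0,0.05,0,0,0,0],
    [0,0,0,0,0,0,0],
  ],
)

```text
time_s: 9.83
eef_pos: [543.7, 38.6, 154.8]
eef_rot: [-3.136, 0.003, -1.823]
force: [1.0, 1.0, 0.6]
gripper_width: 43.3
```

```bash
python3 - <<'E'
from h import *
s=bot.sense();print(s['eef_pos'],np.degrees(s['eef_rot']),s['force'],s['gripper_width'])
w=cam('wrist');d=cam('side');t=cam('top')
b=cv2.resize(d['image'][120:250,255:355],(400,520),interpolation=cv2.INTER_CUBIC)
a=cv2.resize(w['image'][60:320,220:420],(400,520),interpolation=cv2.INTER_CUBIC)
cv2.imwrite('pics/c5.png',np.hstack([a,b]))
X=[[540.5,36.5,120],[518.3,-45.7,99],[535,17.2,99],[502.5,-109,99]]
print(((proj(w,X)-[220,60])*2).round(),((proj(d,X)-[255,120])*4+[400,0]).round())
E
```

```text
[543.72666547  38.5553482  154.81866372] [-1.79679369e+02  1.58549065e-01 -1.04434745e+02] [1.02093263 0.97946765 0.5823967 ] 43.273529389573554
[[ 213.  406.]
 [ 217.  103.]
 [ 214.  323.]
 [ 216. -143.]] [[599. 219.]
 [553. 179.]
 [589. 235.]
 [518. 126.]]
```

View pics/c5.png

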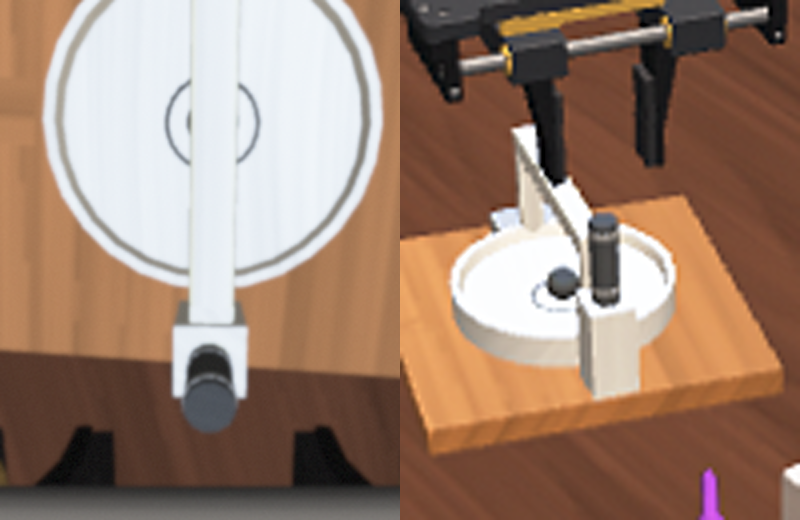

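The pick is fully seated (the handle's lower band sits on the tube), the ball is centred in the ring, and the bar runs parallel to the tool. Now over to the handle.

Call:
apply_moves(
  targets=[
    [-0.02,-0.067,0,0,0,0,-0.2],
    [-0.02,-0.067,0,0,0,0,-0.2],
    [-0.02,-0.067,0,0,0,0,-0.2],
    [-0.02,-0.067,0,0,0,0,-0.2],
    [-0.02,-0.067,0,0,0,0,-0.2],
    [0,0,0,0,0,0,-0.2],
    [0,0,0,0,0,0,-0.2],
  ],
)

```text
time_s: 10.57
eef_pos: [516.2, -46.2, 150.7]
eef_rot: [3.14, -0.001, -1.825]
force: [0.6, 0.5, 0.2]
gripper_width: 52.5
```

```bash
python3 - <<'E'
from h import *
s=bot.sense();print(s['eef_pos'],np.degrees(s['eef_rot']),s['force'],s['gripper_width'],s['joint_positions'])
w=cam('wrist');Q=cloud(w);t=load('top');T=cloud(t)
for q in(Q,T):
    m=(abs(q[...,0]-520)<40)&(q[...,1]<10)&(q[...,1]>-130)&(q[...,2]>94)&(q[...,2]<104)
    if m.sum()>20: print(m.sum(),cv2.minAreaRect(q[m][:,:2].astype(np.float32)),np.median(q[m],0))
cv2.imwrite('pics/w6.png',w['image']);g=np.array([[518.6-8*.967*k,-45.5+8*.255*k,99] for k in(-1,0,1)]);print(proj(w,g))
E
```

```text
[516.22020469 -46.20753983 150.7357409 ] [ 1.79910553e+02 -3.56666777e-02 -1.04567866e+02] [0.6422994 0.5371355 0.2004761] 52.46725978739366 [ 2.24055320e-01  2.72411069e-01 -3.54494810e-01 -2.04640462e-04
 -9.45562926e-01 -4.78193121e-01]
3482 ((518.5578002929688, -48.35377502441406), (124.24488830566406, 14.00097370147705), 74.82003784179688) [514.19192596 -65.11340972  98.40458052]
[[305.31067417 260.67660226]
 [318.0263266  260.71523235]
 [330.74099755 260.75075673]]
```

View pics/w6.png

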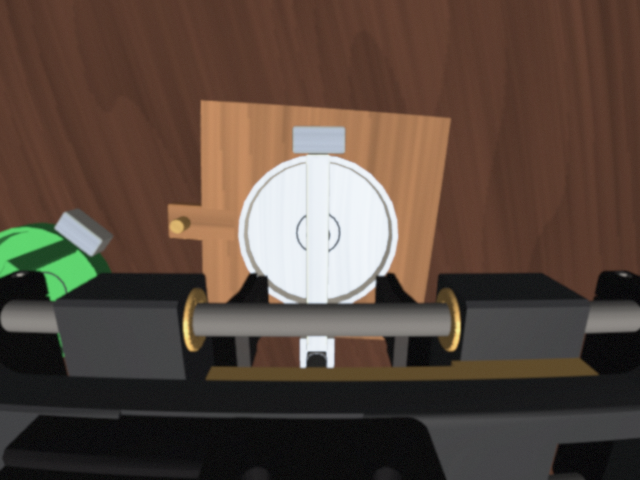

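Call:
apply_moves(
  targets=[
    [0.01,0.003,-0.04,0,0,-0.001,-0.2],
    [0,0,-0.05,0,0,0,-0.2],
    [0,0,-0.05,0,0,0,-0.2],
    [0,0,-0.05,0,0,0,-0.2],
    [0,0,-0.05,0,0,0,-0.2],
    [0,0,-0.04,0,0,0,-0.2],
    [0,0,0,0,0,0,-0.2],
    [0,0,0,0,0,0,-0.2],
  ],
)

```text
time_s: 11.28
eef_pos: [519.2, -44.5, 80.7]
eef_rot: [3.14, -0.001, -1.826]
force: [0.4, 0.2, 1.5]
gripper_width: 52.2
```

Call:
apply_moves(
  targets=[
    [0,-0.004,-0.016,0,0,-0.001,-0.2],
    [0,0,-0.016,0,0,0,-0.2],
    [0,0,0,0,0,0,0.2],
    [0,0,0,0,0,0,0.4],
    [0,0,0,0,0,0,0.5],
    [0,0,0,0,0,0,0.5],
    [0,0,0,0,0,0,0.5],
    [0,0,0,0,0,0,0.5],
  ],
)

```text
time_s: 11.95
eef_pos: [519.5, -45.8, 73.8]
eef_rot: [-3.141, 0.0, -1.83]
force: [-0.5, -0.1, -0.5]
gripper_width: 24.2
```

Call:
apply_moves(
  targets=[
    [0,0,0,0,0,0,0.6],
    [0,0,0,0,0,0,0.65],
    [0,0,0,0,0,0,0.7],
    [0,0,0,0,0,0,0.7],
    [0,0,0,0,0,0,0.7],
    [0,0,0,0,0,0,0.7],
  ],
  newtons=10,
)

```text
time_s: 12.45
eef_pos: [519.3, -45.8, 73.5]
eef_rot: [3.141, -0.0, -1.83]
force: [0.1, -0.1, 1.3]
gripper_width: 14.0
```

Call:
apply_moves(
  targets=[
    [0,0,0,0,0,0,0.8],
    [0,0,0,0,0,0,0.9],
    [0,0,0,0,0,0,1],
    [0,0,0,0,0,0,1],
  ],
)

```text
time_s: 12.78
eef_pos: [519.3, -45.8, 73.5]
eef_rot: [3.141, -0.0, -1.83]
force: [-0.3, -0.2, 0.8]
gripper_width: 14.2
```

Call:
apply_moves(
  targets=[
    [0,0,0,0,0,0,1],
    [0,0,0,0,0,0,1],
    [0,0,0,0,0,0,1],
  ],
  newtons=30,
)

```text
time_s: 13.03
eef_pos: [519.3, -45.8, 73.6]
eef_rot: [3.141, -0.0, -1.83]
force: [-0.0, 0.8, 0.9]
gripper_width: 14.1
```

Call:
apply_moves(
  targets=[
    [0,0,0,0,0,0,1],
    [0,0,0,0,0,0,1],
    [0,0,0,0,0,0,1],
  ],
  newtons=55,
)

```text
time_s: 13.28
eef_pos: [519.3, -45.8, 73.5]
eef_rot: [3.141, -0.0, -1.83]
force: [-1.8, 0.6, 1.5]
gripper_width: 13.7
```

Call:
apply_moves(
  targets=[
    [0,0,0.002,0,0,0,1],
    [0,0,0.003,0,0,0,1],
    [0,0,0.004,0,0,0,1],
    [0,0,0.004,0,0,0,1],
    [0,0,0.004,0,0,0,1],
    [0,0,0.004,0,0,0,1],
    [0,0,0.003,0,0,0,1],
    [0,0,0.002,0,0,0,1],
  ],
)

```text
time_s: 13.95
eef_pos: [519.4, -45.9, 80.2]
eef_rot: [-3.141, 0.0, -1.83]
force: [-0.6, 0.0, -4.4]
gripper_width: 13.4
```

```bash
python3 - <<'E'
from h import *
s=bot.sense();print(s['eef_pos'],np.degrees(s['eef_rot']),s['force'],s['wrist_torque'])
d=cam('side')
cv2.imwrite('pics/c7.png',cv2.resize(d['image'][120:240,235:355],(600,600),interpolation=cv2.INTER_CUBIC))
E
```

```text
[519.43721174 -45.85242714  80.1746081 ] [-1.79991930e+02  3.88646907e-03 -1.04837159e+02] [-0.61349313  0.02531395 -4.3876083 ] [ 0.05355174 -0.08580245  0.03931311]
```

View pics/c7.png

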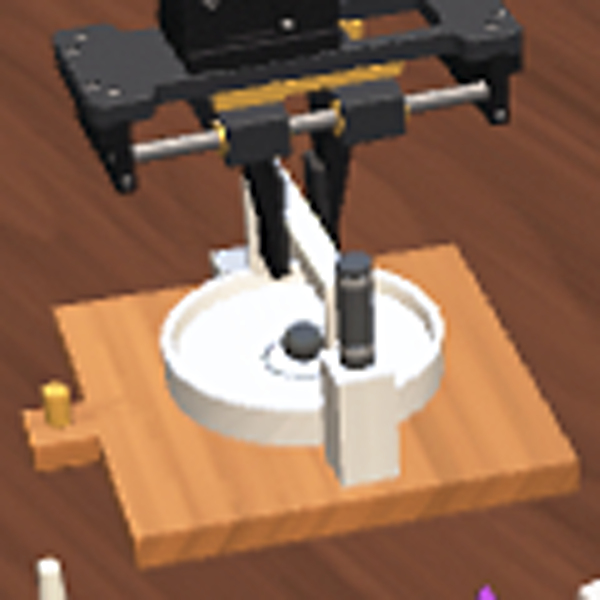

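The dish is just off the stand and level, with the ball at (303,342) inside the ring and the pick seated at (356,300). I'll continue straight up.

Call:
apply_moves(
  targets=[
    [0,0,0.003,0,0,0,1],
    [0,0,0.005,0,0,0,1],
    [0,0,0.007,0,0,0,1],
    [0,0,0.009,0,0,0,1],
    [0,0,0.01,0,0,0,1],
    [0,0,0.01,0,0,0,1],
    [0,0,0.01,0,0,0,1],
    [0,0,0.01,0,0,0,1],
  ],
)

```text
time_s: 14.67
eef_pos: [519.4, -45.8, 96.4]
eef_rot: [-3.141, 0.0, -1.83]
force: [-0.1, -1.3, -3.7]
gripper_width: 13.2
```

Call:
apply_moves(
  targets=[
    [0,0,0.01,0,0,0,1],
    [0,0,0.01,0,0,0,1],
    [0,0,0.01,0,0,0,1],
    [0,0,0.01,0,0,0,1],
    [0,0,0.01,0,0,0,1],
    [0,0,0.01,0,0,0,1],
    [0,0,0.01,0,0,0,1],
    [0,0,0.01,0,0,0,1],
  ],
)

```text
time_s: 15.33
eef_pos: [519.4, -45.8, 116.3]
eef_rot: [3.142, -0.0, -1.83]
force: [-0.3, -0.6, -4.1]
gripper_width: 13.3
```

Call:
apply_moves(
  targets=[
    [0,0,0.01,0,0,0,1],
    [0,0,0.009,0,0,0,1],
    [0,0,0.007,0,0,0,1],
    [0,0,0.005,0,0,0,1],
    [0,0,0.003,0,0,0,1],
    [0,0,0,0,0,0,1],
    [0,0,0,0,0,0,1],
    [0,0,0,0,0,0,1],
  ],
)

```text
time_s: 16.0
eef_pos: [519.3, -45.9, 124.4]
eef_rot: [3.141, -0.0, -1.83]
force: [0.2, 0.2, -4.6]
gripper_width: 13.4
```

Call:
apply_moves(
  targets=[
    [0,0,0,0,0,-0.002,1],
    [0,0,0,0,0,-0.005,1],
    [0,0,0,0,0,-0.008,1],
    [0,0,0,0,0,-0.011,1],
    [0,0,0,0,0,-0.014,1],
    [0,0,0,0,0,-0.014,1],
    [0,0,0,0,0,-0.014,1],
    [0,0,0,0,0,-0.014,1],
  ],
)

```text
time_s: 16.67
eef_pos: [519.3, -45.9, 124.5]
eef_rot: [3.141, -0.0, -2.09]
force: [0.3, -0.5, -4.1]
gripper_width: 13.3
```

Call:
apply_moves(
  targets=[
    [0,0,0,0,0,-0.014,1],
    [0,0,0,0,0,-0.014,1],
    [0,0,0,0,0,-0.014,1],
    [0,0,0,0,0,-0.014,1],
    [0,0,0,0,0,-0.014,1],
    [0,0,0,0,0,-0.014,1],
    [0,0,0,0,0,-0.014,1],
    [0,0,0,0,0,-0.014,1],
  ],
)

```text
time_s: 17.33
eef_pos: [519.4, -45.8, 124.5]
eef_rot: [3.142, -0.0, -2.442]
force: [-0.6, -0.1, -3.4]
gripper_width: 13.5
```

Call:
apply_moves(
  targets=[
    [0,0,0,0,0,-0.014,1],
    [0,0,0,0,0,-0.014,1],
    [0,0,0,0,0,-0.014,1],
    [0,0,0,0,0,-0.014,1],
    [0,0,0,0,0,-0.014,1],
    [0,0,0,0,0,-0.014,1],
    [0,0,0,0,0,-0.014,1],
    [0,0,0,0,0,-0.014,1],
  ],
)

```text
time_s: 18.0
eef_pos: [519.3, -45.8, 124.5]
eef_rot: [3.142, -0.0, -2.794]
force: [0.9, -0.2, -4.3]
gripper_width: 13.2
```

Call:
apply_moves(
  targets=[
    [0,0,0,0,0,-0.014,1],
    [0,0,0,0,0,-0.014,1],
    [0,0,0,0,0,-0.014,1],
    [0,0,0,0,0,-0.014,1],
    [0,0,0,0,0,-0.014,1],
    [0,0,0,0,0,-0.014,1],
    [0,0,0,0,0,-0.014,1],
    [0,0,0,0,0,-0.014,1],
  ],
)

```text
time_s: 18.67
eef_pos: [519.3, -45.8, 124.5]
eef_rot: [3.142, -0.0, 3.137]
force: [-0.9, -0.1, -3.8]
gripper_width: 13.3
```

Call:
apply_moves(
  targets=[
    [0,0,0,0,0,-0.014,1],
    [0,0,0,0,0,-0.012,1],
    [0,0,0,0,0,-0.01,1],
    [0,0,0,0,0,-0.008,1],
    [0,0,0,0,0,-0.005,1],
    [0,0,0,0,0,-0.002,1],
    [0,0,0,0,0,0,1],
    [0,0,0,0,0,0,1],
  ],
)

```text
time_s: 19.33
eef_pos: [519.4, -45.8, 124.5]
eef_rot: [3.142, -0.0, 2.98]
force: [0.4, -0.2, -3.3]
gripper_width: 13.5
```

Call:
apply_moves(
  targets=[
    [0,0,0,0,0,-0.003,1],
    [0,0,0,0,0,-0.006,1],
    [0,0,0,0,0,-0.007,1],
    [0,0,0,0,0,-0.007,1],
    [0,0,0,0,0,-0.005,1],
    [0,0,0,0,0,-0.003,1],
    [0,0,0,0,0,0,1],
    [0,0,0,0,0,0,1],
  ],
)

```text
time_s: 20.0
eef_pos: [519.4, -45.8, 124.5]
eef_rot: [-3.142, -0.0, 2.883]
force: [0.8, -0.2, -4.4]
gripper_width: 13.3
```

Call:
apply_moves(
  targets=[
    [0,0,0,0,0,0,1],
    [0,0,0,0,0,0,1],
    [0,0,0,0,0,0,1],
    [0,0,0,0,0,0,1],
    [0,0,0,0,0,0,1],
    [0,0,0,0,0,0,1],
    [0,0,0,0,0,0,1],
    [0,0,0,0,0,0,1],
  ],
)

```text
time_s: 20.67
eef_pos: [519.4, -45.8, 124.6]
eef_rot: [3.142, 0.0, 2.883]
force: [-0.1, -1.0, -4.1]
gripper_width: 13.3
```

```bash
python3 - <<'E'
from h import *
s=bot.sense();print(s['eef_pos'],np.degrees(s['eef_rot']),s['force'],s['qd'].round(3))
d=cam('side')
cv2.imwrite('pics/c8.png',cv2.resize(d['image'][100:240,195:355],(800,600*700//600)[:1]+(600,),interpolation=cv2.INTER_CUBIC))
Q=cloud(d)
m=(np.hypot(Q[...,0]-519.4,Q[...,1]+45.8)<66)&(abs(Q[...,2]-87)<6)&(d['image'].min(2)>120)
X=Q[m];A=np.c_[X[:,:2]-[519.4,-45.8],np.ones(len(X))]
print(m.sum())
E
```

```text
[519.39561436 -45.84513901 124.55458687] [1.79998553e+02 6.55588882e-04 1.65161138e+02] [-0.13766089 -1.02746892 -4.09196761] [-0.001 -0.001 -0.     0.001 -0.001  0.   ]
361
```

View pics/c8.png

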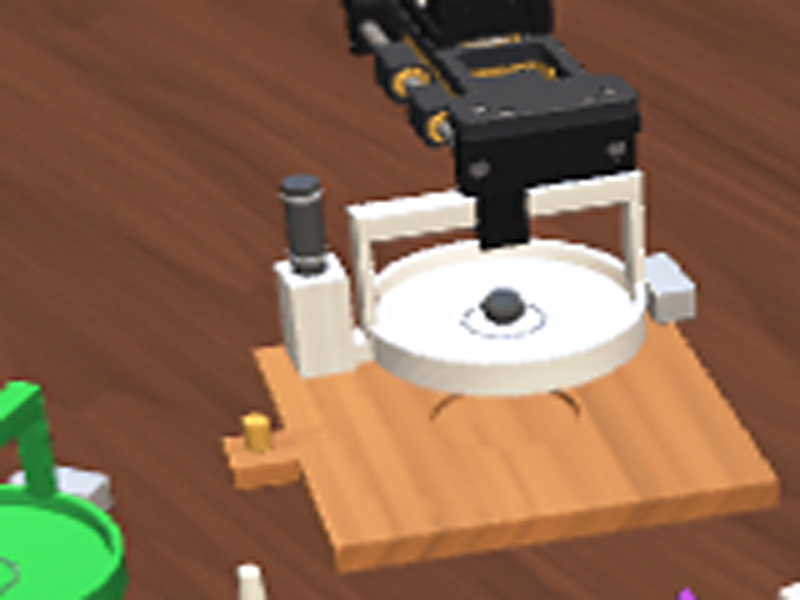

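The dish is about 5 cm above the stand with the pick at (305,225) on the stud side and the ball centred in the ring. One check for level, then I hand in.

```bash
python3 - <<'E'
from h import *
d=load('side');c=np.array([519.0,-45.7]);a=np.radians(165.16)
u=np.array([-np.cos(a),-np.sin(a)])  # along bar toward stud
n=np.array([-u[1],u[0]])
pts=[[*(c+u*65*s+n*7),150] for s in(1,-1)]+[[*(c+u*85),171]]
print(((proj(d,pts)-[195,100])*[5,600/140]).round())
Q=cloud(d)
for s in(-1,1):
    m=(abs((Q[...,:2]-c)@u-s*45)<18)&(abs((Q[...,:2]-c)@n)<6)&(abs(Q[...,2]-150)<6); print(s,m.sum(),np.percentile(Q[m][:,2],[50,80]))
bot.hand_in()
s=bot.sense();print(s['time_s'],s['eef_pos'])
E
```

```text
[[344. 218.]
 [632. 173.]
 [290. 180.]]
-1 18 [147.6791049 149.3812384]
1 52 [149.38957226 150.66849999]
the job is handed in; nothing more can be done
the job is handed in; nothing more can be done
```

I slid the steel pick into the dish's tube until its shoulder seated, and let go of it. I then lifted the dish by its bridge handle about 51 mm straight up and turned it 90° clockwise. I handed the job in at about 21 s, with the arm holding the dish still above the stand.

- **Pick and ball:** the last side view shows the pick seated in the tube on the brass stud's side. The ball is in the middle of the ring mark.
- **Tool pose and load:** the tool was vertical to within 0.01° and still. The force on the tool was about 4.1 N, roughly the weight of the dish.
- **Level:** the depth readings put the two ends of the handle bar within about 1.5 mm of each other. The bar's corners in the picture differ from my level-bar prediction by about 1 to 3 camera pixels, in different directions at the two ends. So I confirmed level only to about 1°; any tilt smaller than that would not show.

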